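# Move the tube block from the heated shaker to the cooling plate

## Task

The heated shaking is over and the tubes must cool: swing the shaker's locking lever fully open, draw the tube block forward out from under the hold-down lip without prising it up against the lip, then lift it off, keeping it level. Set it down gently on the cooling plate (do not let it drop) so that it lies flat inside the four corner stops. Leave the lever open for the next block, and do not disturb the beaker, dropper bottle and petri dish standing around.

Things in the scene. Friction and masses are not known exactly. Their poses are not given: they have to be found in the camera images.
- tube_block: Bare aluminium tube block, 0.4 kg, loose, with white-capped microtubes. Foot flange 124 x 76 x 8 mm; centred on it a body 96 x 48 mm with flat upright sides, 8 to 42 mm above the underside; caps reach 47 mm. Origin: centre of the underside; x along the 124 mm length (parallel to the shaker's x at the start), y along the width (grip the 48 mm of the body along y), z up.
- shaker: White heated tube shaker, fixed; aluminium platform 58 mm above the bench. Origin: on the bench under the middle of the block's seat; x to its rear (away from its display), y to its left seen from the display, z up. Housing from x = -136 to +104 mm, 146 mm wide. Side guides on the platform, 5 mm high, inner faces at y = +-40 mm. With the lever open the block can move about 23 mm to -x.
- lock_lever (a joint): Locking lever in front of the block, vertical hinge at point lever_pivot, rad. 0 = locked: cam nose points to the shaker's +x, just before the block's flange; arm points to +y. Grows to 1.5 = fully open (arm to -x, anticlockwise from above). Below about 1.1 the nose still stops the block. Stays where left; about 3 N at the knob moves it. Starts at 0 to 0.12.
- lever_knob (a point): Middle of the lever's black upright round knob, 14 mm in diameter, 15 to 43 mm above the platform (this point: 30 mm), 45 mm from the pivot. When locked it stands 45 mm in front (-x) of the front face of the block's body.
- lever_pivot (a point): Point on the lever's axis at the platform's top (58 mm above the bench), 93.5 mm to -x of the shaker's origin; axes as the shaker's.
- cooling_plate: Bare finned aluminium plate, 148 x 100 mm, top face 26 mm above the bench, fixed. Four L-shaped corner stops, 6 mm high above the top face, leave a place of 134 x 86 mm for the block's flange. Origin: centre of the underside on the bench; x along the 148 mm length, y along the width, z up. The block may lie either way round.
- hold_down_lip: Bent steel lip at the rear of the platform, fixed to the shaker. Origin on the platform's top at the middle of the seat; axes as the shaker's. It is 70 mm wide, its edge at x = +50 mm, underside 10 mm and top 13 mm above the platform; upright wall behind it at x = +63.5 mm. It covers the rear 12 mm of the block's flange: the block must move over 12 mm to -x before it can rise.
- beaker: Bystander: glass beaker, 56 mm wide, 70 mm high, behind the work. Origin: centre of its base.
- dropper_bottle: Bystander: brown dropper bottle, 34 mm wide, 102 mm high, at the left of the work. Origin: centre of its base. Behind it stands a large fixed water bath, 355 x 331 mm and 226 mm high with tubes sticking out a little higher, centred near x = 0.63, y = 0.25 m: pass well above it or in front of it.
- petri_dish: Bystander: closed petri dish, 92 mm wide, 15 mm high, at the left of the work. Origin: centre of its base.

How it is judged (in metres and radians):
On the way, in this order (a step that is already met when the one before it is completed fails the run):
1. the locking lever has been swung fully open (value of joint lock_lever above 1.25 rad), for 0.1 s.
2. the block has been drawn forward out from under the hold-down lip, still low over the platform (x of tube_block in the frame of shaker below -0.012 m and z of tube_block in the frame of shaker below 0.07 m), for 0.02 s.
3. the block has been lifted clear of the shaker (z of tube_block in the frame of shaker above 0.072 m), for 0.05 s.
At the end, for the whole second after the job is handed in: The tube block rests released and still on the cooling plate, its origin within 7.5 mm of the plate's middle along both of the plate's axes, its underside within 2.5 mm of the plate's top face and level within 2 degrees (flat inside the four corner stops); the locking lever is open (over 1.2 rad) (x of tube_block in the frame of cooling_plate between -0.0075 and 0.0075 m and y of tube_block in the frame of cooling_plate between -0.0075 and 0.0075 m and z of tube_block in the frame of cooling_plate between 0.0235 and 0.0285 m and angle between tube_block's own z axis and vertical below 0.035 rad and linear speed of tube_block below 0.01 m/s and value of joint lock_lever above 1.2 rad); the robot touches nothing.
It fails at once if the block is prised up against or jammed into the hold-down lip (over 30 N) (contact force between tube_block and hold_down_lip above 30 N).
It fails at once if the block is tipped more than 15 degrees (angle between tube_block's own z axis and vertical above 0.26 rad).
It fails at once if the block is let fall (touching nothing, more than a centimetre above the cooling plate's top face) (distance of tube_block from where it was at the start of the episode above 0.03 m and contact force between tube_block and anything else below 0.05 N and z of tube_block in the frame of cooling_plate above 0.037 m).
It fails at once if a bystander (beaker, dropper bottle, petri dish) is shifted by more than 2.5 cm or tipped over (distance of any of beaker, dropper_bottle, petri_dish from where it was at the start of the episode above 0.025 m or angle between any of beaker, dropper_bottle, petri_dish's own z axis and vertical above 0.5 rad).
It also fails if it takes over 56 s, if anything falls off the work surface, if the arm or the gripper's body presses on something with over 40 N, if the wrist force passes 120 N, or if a joint passes its speed limit or range.

## Robot

A 6-joint arm with a two-finger parallel gripper is mounted at the origin on a cart in front of the work surface, level with it; the furniture and walls round the work are solid. World frame = base frame: x ahead of the robot, y to its left, z up, the work surface at z = 0. Lengths are in mm, angles in degrees, forces in N, time in s.
With the tool pointing down it reaches from about 300 to 850 mm from the base axis. Payload 4.2 kg.
Tool frame: the origin (TCP) lies midway between the tips of the shut fingers; the grasp point (between the pads) lies 19 mm behind it; z points along the fingers, y is the direction in which the jaws open and shut (so a half turn about z gives the same grasp; the last joint's range is limited). The gripper opens to 91 mm and grips with 3 to 60 N. Pads are 32 mm wide; open, the fingers measure 118 mm over their backs; the gripper's body (76 mm by 178 mm) begins 60 mm behind the grasp point.
Start: joints at [62.452, 18.312, 89.639, -0, 72.044, -1.146], TCP at [255.687, 515.041, 213.976] pointing down, gripper open.
Joint ranges: [-177.97, 177.97], [-48.28, 115.42], [12.27, 149.76], [-77.06, 257.06], [2.81, 150.46], [-146.56, 146.56]. Speed limits (degrees/s): [147.25, 147.25, 180, 180, 180, 180].

## Interface

Orientations are given as [roll, pitch, yaw] about the fixed x, y, z axes, in that order (R = Rz(yaw) Ry(pitch) Rx(roll)).
In Python, from workcell import * gives the robot as it stands.
- The arm moves only by the tool arm_command, never from a script. Its argument "deltas" is text: rows parted by semicolons, each of 7 numbers parted by spaces: the shift along the tool's x, y, z in mm, then the turn, a rotation vector about the tool's x, y, z in degrees, then the finger opening in mm, from 0 to 91.2. In form: x y z wx wy wz hand; .... A call has 1 to 5 rows; each row shifts and turns the commanded pose from where the row before left it, along the tool's axes as they then stand; what a row does not reach is not made up. A row lasts 1/8 s, in which the tool goes at most 62.5 mm and 10.7 degrees, less where a joint would pass 70% of its speed; a pose out of reach is approached as far as the arm can. A call is refused whole if a number of a shift passes 62.5 or a number of a turn 10.7, either way. A call with a gripper value outside its range is refused whole. The fingers move at their own pace and stop on an object; "force" is the grip in N (left out, the last holds). Time passes only in rows, so rows that do not move let the fingers close. It gives the time, the measured TCP pose, the force and the opening at its end, in the units of the state.
- state(): the state, without advancing time (a new reading comes with each control period).
- grab_frame(name): name is "scene" or "top"; returns the picture (400x640x3 uint8, red, green, blue); there is no depth.
- camera_model(name): a dict with "fx", "fy", "cx", "cy" (pixels), "rvec" (rotation vector, rad) and "tvec" (3), from world to camera coordinates, as OpenCV has them. Camera axes: x right, y down, z forward; pixel columns grow to the right and rows downward; lengths in mm; the calibration is good to about 2 mm. A picture is of the moment at which its call begins. camera_model takes no time and is no camera call.
- job_done(): hands the job in, once; it reports no verdict.
The state is a dict: "time_s": time; "qpos": joint angles; "qvel": joint speeds; "effort": joint torques, N m; "ee_pos": TCP position; "ee_rot": TCP orientation; "force": force on the tool from outside, world axes, zero at the start; "torque": the same for the moment, N m; "gripper_width": finger opening in mm.
Only numpy, scipy, OpenCV 4.12 (cv2) and the standard library are available. Lean on these libraries where they do the work, as an engineer would, in place of code of your own. Each camera call takes 0.05 s, during which the arm holds its last target. There are 200 camera calls.

## Working session

There is one attempt and no reset: what is moved stays moved. The work goes in short steps, Python scripts to look and compute and a tool call to move; the robot and the scene stay as the last step left them, time stands still between calls to the robot, and variables do not carry over. Pictures are saved under pics/ and viewed, about 8 in all and at most 12, crops included, and the job is handed in when it is done.

Besides the shell and the picture viewer there is one more tool, called as name(argument=value, ...), one argument or row to a line, values as JSON. arm_command: Moves the arm, as the interface text tells. Its arguments: {"type":"object","properties":{"deltas":{"type":"string"},"force":{"type":"number"}},"required":["deltas"]}

```bash
mkdir -p pics; python3 - <<'E'
from workcell import *
import cv2
for n in("scene","top"):
    cv2.imwrite(f"pics/{n}0.png",grab_frame(n)[:,:,::-1]); print(n,camera_model(n))
print(state())
E
```

```text
scene {'fx': 419.12758615718707, 'fy': 419.12758615718707, 'cx': 318.83972689458915, 'cy': 197.0870942997229, 'rvec': array([ 1.89643238, -1.17160048,  0.59981117]), 'tvec': array([-301.8665322 ,  351.96034284,  675.94547341])}
top {'fx': 467.9744609084152, 'fy': 467.9744609084152, 'cx': 314.55481345881776, 'cy': 199.1300806747801, 'rvec': array([ 2.08957034, -2.14851531,  0.19918857]), 'tvec': array([ -30.94731255,  581.39942306, 1137.95228451])}
{'time_s': 0.1, 'qpos': array([ 6.24516527e+01,  1.83459870e+01,  8.96988295e+01, -6.58393802e-04,
        7.20419364e+01, -1.14541624e+00]), 'qvel': array([-0.0281301 , -0.03714122, -0.15966254,  0.04823872, -0.0580646 ,
       -0.07599772]), 'effort': array([ 1.11890375e-03, -4.13333845e+01, -2.32511687e+01,  7.29406276e-02,
        4.21740348e-02, -6.86403109e-05]), 'ee_pos': array([255.48712706, 514.63380709, 213.22827261]), 'ee_rot': array([-1.79913252e+02, -1.10830105e-03,  1.53597272e+02]), 'force': array([-0.35444409,  0.35330384, -0.58598296]), 'torque': array([ 0.02746334,  0.03749292, -0.0164679 ]), 'gripper_width': 90.76431542276346}
```

View pics/scene0.png

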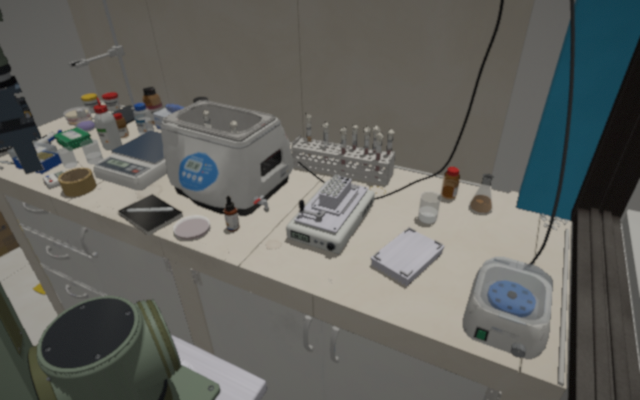

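View pics/top0.png

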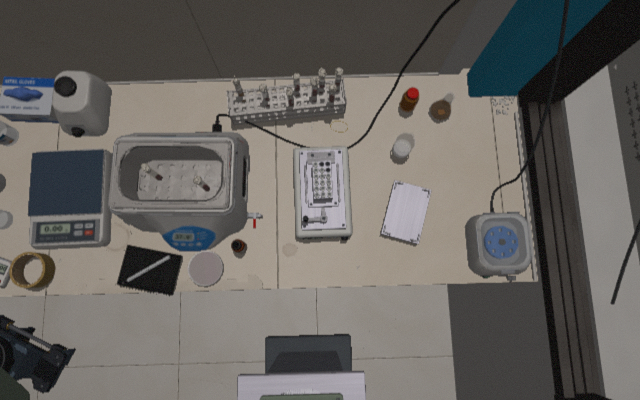

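The scene picture shows the shaker near (333,215) and the plate near (407,255). In the top picture the shaker is near (322,193) and the plate near (406,212). I'll zoom in on both.

```bash
python3 - <<'E'
import cv2
a=cv2.imread("pics/top0.png")[135:255,285:445]; cv2.imwrite("pics/topc.png",cv2.resize(a,None,fx=5,fy=5,interpolation=cv2.INTER_CUBIC))
a=cv2.imread("pics/scene0.png")[170:290,285:445]; cv2.imwrite("pics/scenec.png",cv2.resize(a,None,fx=5,fy=5,interpolation=cv2.INTER_CUBIC))
E
```

```text
(no output)
```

View pics/topc.png

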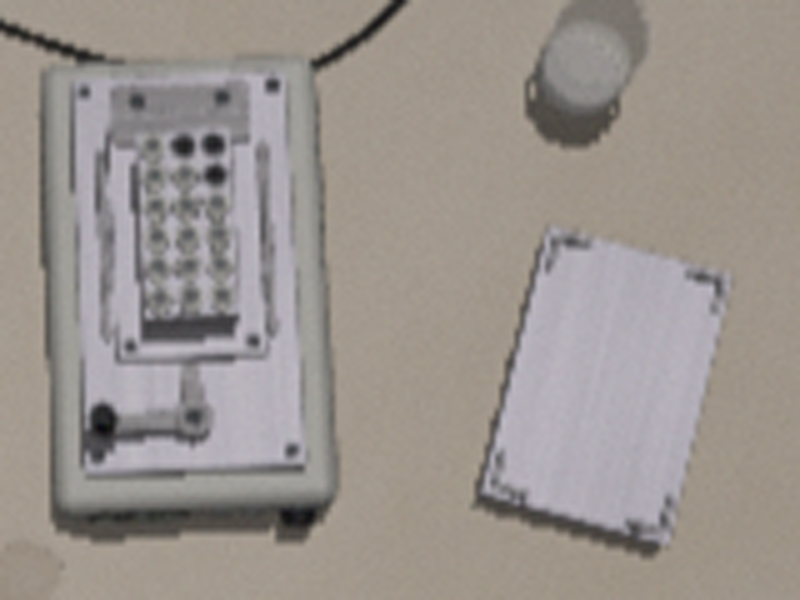

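View pics/scenec.png

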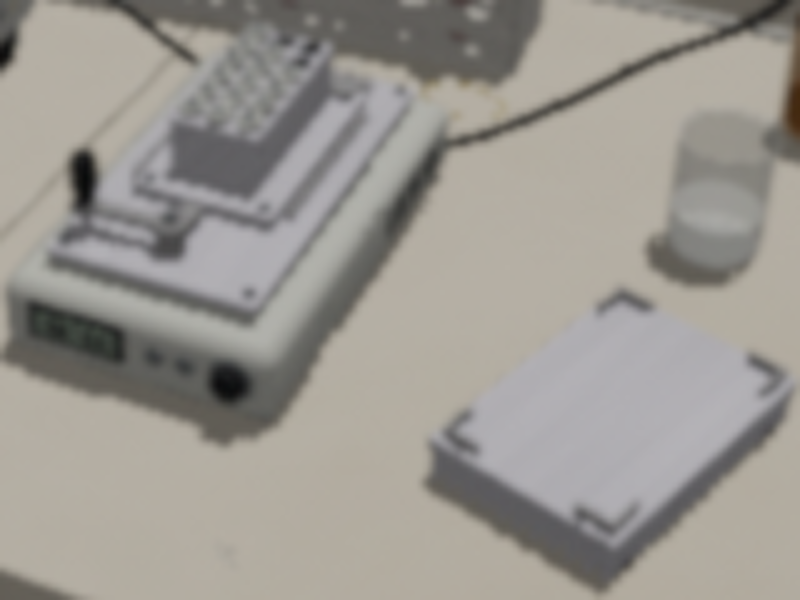

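Top crop, in crop pixels:
- Platform corners are at (76,78), (285,72), (305,466) and (85,472).
- The knob is at (103,415) and the pivot at (197,416).
- Plate corners are at (548,228), (728,272), (666,543) and (482,494).

Scene crop:
- Platform corners are at (50,258), (252,320) and (412,90).
- The knob runs from (83,152) to (85,205).
- Plate corners are at (620,288), (795,382), (612,545) and (432,440).

```bash
cat > h.py <<'E'
from workcell import *
import cv2, numpy as np
from scipy.optimize import least_squares
OFF={"top":(285,135),"scene":(285,170)}
def full(n,c): return (np.array(c,float)+.5)/5-.5+OFF[n]
def proj(n,P):
    m=camera_model(n);K=np.array([[m["fx"],0,m["cx"]],[0,m["fy"],m["cy"]],[0,0,1]])
    return cv2.projectPoints(np.array(P,float).reshape(-1,3),m["rvec"],m["tvec"],K,None)[0].reshape(-1,2)
def tri(obs):  # {cam:crop px}
    f=lambda p:np.concatenate([proj(n,p)[0]-full(n,c) for n,c in obs.items()])
    r=least_squares(f,[500,0,40]); return r.x, np.abs(r.fun).max()
def ray(n,uv,z):
    f=lambda p:proj(n,[p[0],p[1],z])[0]-uv
    return least_squares(f,[500,0]).x
E
python3 - <<'E'
from h import *
pr=lambda k,x:print(k,np.round(x[0],1),round(x[1],2))
T={"plat FL":((85,472),(50,258)),"plat FR":((305,466),(252,320)),"plat BR":((285,72),(412,90)),
"fl FL":((118,357),(135,190)),"fl FR":((266,354),(277,222)),
"pivot":((197,416),(178,212)),"knobtop":((103,412),(83,152)),
"pB1":((548,228),(620,288)),"pB2":((728,272),(795,382)),"pF2":((666,543),(612,545)),"pF1":((482,494),(432,440)),
"bodyFLtop":((143,323),(172,127)),"bodyFRtop":((238,318),(259,148))}
R={}
for k,(a,b) in T.items():
    x=tri({"top":a,"scene":b});R[k]=x[0];pr(k,x)
print("BL plat",ray("top",full("top",(76,78)),58))
for z in(0,): print("bath etc",0)
p=[R[k] for k in("pB1","pB2","pF2","pF1")];print("plate c",np.mean(p,0))
d=p[0]+p[1]-p[2]-p[3];print("plate yaw",np.degrees(np.arctan2(d[1],d[0])))
# fit shaker plane pose
for n,z,L in(("top",26,[(548,228),(728,272),(666,543),(482,494)]),("scene",26,[(620,288),(795,382),(612,545),(432,440)])):
    q=np.array([ray(n,full(n,c),z) for c in L]);print(n,q.round(1).tolist(),q.mean(0))
for n,L in(("top",[(85,472),(305,466),(285,72),(76,78)]),("scene",[(50,258),(252,320),(412,90)])):
    print(n,[ray(n,full(n,c),58).round(1).tolist() for c in L])
print("flange z66 top",[ray("top",full("top",c),66).round(1).tolist() for c in((118,357),(266,354))],"scene",[ray("scene",full("scene",c),66).round(1).tolist() for c in((135,190),(277,222))])
print("knob z101",ray("top",full("top",(103,412)),101),ray("scene",full("scene",(83,152)),101))
print("bottle",ray("top",np.array([239,246]),102),"beaker",ray("top",np.array([401,148]),70),"petri",ray("top",np.array([206,268]),15))
E
```

```text
plat FL [506.2 -13.4  49.5] 0.53
plat FR [ 505.1 -123.5   51. ] 0.04
plat BR [ 710.5 -120.8   57.5] 0.1
fl FL [562.7 -31.   59.2] 0.24
fl FR [ 562.1 -107.4   63.8] 0.86
pivot [529.  -71.1  80.2] 0.83
knobtop [527.9 -23.3 101.4] 0.07
pB1 [ 631.8 -260.1   26.3] 0.78
pB2 [ 605.9 -353.    21.5] 0.37
pF2 [ 464.  -309.7   25.2] 0.33
pF1 [ 492.3 -217.4   24.3] 0.52
bodyFLtop [573.8 -45.4  94.1] 0.75
bodyFRtop [574.7 -92.2  94.9] 0.68
BL plat [710.41441717 -12.30133454]
bath etc 0
plate c [ 548.46905873 -285.02919615   24.32493431]
plate yaw -17.000933533149816
top [[630.8, -258.1], [604.5, -350.9], [463.4, -308.6], [491.3, -215.7]] [ 547.51445341 -283.32532824]
scene [[633.6, -261.5], [600.9, -354.3], [463.6, -310.4], [491.3, -218.9]] [ 547.35456698 -286.26608595]
top [[504.3, -12.5], [504.2, -123.1], [710.5, -121.0], [710.4, -12.3]]
scene [[497.5, -20.3], [497.2, -127.1], [709.6, -120.8]]
flange z66 top [[561.1, -30.6], [560.6, -105.3]] scene [[554.7, -36.2], [560.9, -110.2]]
knob z101 [527.88813975 -23.19361046] [528.52917684 -23.1670343 ]
bottle [461.70439194 137.64852266] beaker [ 705.03921071 -272.8923974 ] petri [415.92259254 236.7056671 ]
```

```bash
cat >> h.py <<'E'
def plan(wps, p0=None, yaw0=None):
    """wps: (x,y,z,yaw,rows,hand) world; prints rows, 5 per call"""
    s=state(); p=np.array(s["ee_pos"] if p0 is None else p0,float); yaw=float(s["ee_rot"][2] if yaw0 is None else yaw0)
    rows=[]
    for x,y,z,yw,n,h in wps:
        for i in range(n):
            d=(np.array([x,y,z])-p)/(n-i); dy=((yw-yaw+180)%360-180)/(n-i)
            c,t=np.cos(np.radians(yaw)),np.sin(np.radians(yaw))
            q=np.round([c*d[0]+t*d[1],t*d[0]-c*d[1],-d[2]],1); w=np.round(-dy,1)
            assert abs(q).max()<62.5 and abs(w)<=10.7,(q,w)
            rows.append(f"{q[0]:g} {q[1]:g} {q[2]:g} 0 0 {w:g} {h:g}")
            p=p+[c*q[0]+t*q[1],t*q[0]-c*q[1],-q[2]]; yaw-=w
    for i in range(0,len(rows),5): print("; ".join(rows[i:i+5]))
E
python3 - <<'E'
from h import *
plan([(255,490,310,153,3,40),(390,60,310,135,12,40),(528,-23,150,135,5,40)],p0=[255.7,515,214],yaw0=153.6)
E
```

```text
-3.5 -7.6 -32 0 0 0.2 40; -3.5 -7.5 -32 0 0 0.2 40; -3.6 -7.6 -32 0 0 0.2 40; -26.3 -26.8 -0 0 0 1.5 40; -27 -26.1 -0 0 0 1.5 40
-27.7 -25.4 -0 0 0 1.5 40; -28.3 -24.7 -0 0 0 1.5 40; -28.9 -23.9 -0 0 0 1.5 40; -29.6 -23.2 -0 0 0 1.5 40; -30.2 -22.4 -0 0 0 1.5 40
-30.7 -21.6 -0 0 0 1.5 40; -31.3 -20.8 -0 0 0 1.5 40; -31.8 -19.9 -0 0 0 1.5 40; -32.3 -19.1 -0 0 0 1.5 40; -32.8 -18.2 -0 0 0 1.5 40
-31.3 7.8 32 0 0 0 40; -31.2 7.8 32 0 0 0 40; -31.3 7.8 32 0 0 0 40; -31.2 7.7 32 0 0 0 40; -31.3 7.8 32 0 0 0 40
```

arm_command(
  deltas="-3.5 -7.6 -32 0 0 0.2 40; -3.5 -7.5 -32 0 0 0.2 40; -3.6 -7.6 -32 0 0 0.2 40; -26.3 -26.8 0 0 0 1.5 40; -27 -26.1 0 0 0 1.5 40",
  force=10,
)

```text
time_s: 0.72
ee_pos: [277.6, 417.5, 309.9]
ee_rot: [-180.0, 0.0, 150.0]
force: [-0.0, -0.1, 0.1]
gripper_width: 44.3
```

arm_command(
  deltas="-27.7 -25.4 0 0 0 1.5 40; -28.3 -24.7 0 0 0 1.5 40; -28.9 -23.9 0 0 0 1.5 40; -29.6 -23.2 0 0 0 1.5 40; -30.2 -22.4 0 0 0 1.5 40",
)

```text
time_s: 1.35
ee_pos: [333.8, 237.8, 309.6]
ee_rot: [-180.0, -0.0, 142.5]
force: [-0.0, -0.4, 0.1]
gripper_width: 39.8
```

arm_command(
  deltas="-30.7 -21.6 0 0 0 1.5 40; -31.3 -20.8 0 0 0 1.5 40; -31.8 -19.9 0 0 0 1.5 40; -32.3 -19.1 0 0 0 1.5 40; -32.8 -18.2 0 0 0 1.5 40",
)

```text
time_s: 1.98
ee_pos: [389.9, 58.8, 309.7]
ee_rot: [-180.0, -0.0, 134.9]
force: [-0.3, 0.6, 0.4]
gripper_width: 39.9
```

arm_command(
  deltas="-31.3 7.8 32 0 0 0 40; -31.2 7.8 32 0 0 0 40; -31.3 7.8 32 0 0 0 40; -31.2 7.7 32 0 0 0 40; -31.3 7.8 32 0 0 0 40",
)

```text
time_s: 2.6
ee_pos: [528.6, -23.6, 148.6]
ee_rot: [-180.0, -0.0, 135.0]
force: [-0.5, 0.4, 0.5]
gripper_width: 39.8
```

arm_command(
  deltas="0 0 15 0 0 0 40; 0 0 15 0 0 0 40; 0 0 15 0 0 0 40; 0 0 12 0 0 0 40; 0 0 11 0 0 0 40",
)

```text
time_s: 3.22
ee_pos: [527.9, -22.7, 81.7]
ee_rot: [180.0, 0.0, 135.0]
force: [0.3, 0.6, -0.8]
gripper_width: 40.1
```

arm_command(
  deltas="0 0 0 0 0 0 30; 0 0 0 0 0 0 24; 0 0 0 0 0 0 19; 0 0 0 0 0 0 19",
  force=5,
)

```text
time_s: 3.72
ee_pos: [528.3, -23.0, 82.3]
ee_rot: [180.0, 0.0, 135.0]
force: [0.1, -0.0, 0.2]
gripper_width: 19.4
```

```bash
python3 - <<'E'
from h import *
a=grab_frame("scene")[:,:,::-1][120:250,270:430]; b=grab_frame("top")[:,:,::-1][135:265,250:410]
cv2.imwrite("pics/g1.png",cv2.resize(np.hstack([a,b]),None,fx=2.5,fy=4,interpolation=cv2.INTER_CUBIC))
# arc rows: knob about pivot
s=state();print(s["ee_pos"],s["force"],s["gripper_width"])
P=np.array([529.5,-69]);w=[]
for a in np.linspace(.12,1.5,14): w.append((P[0]-45*np.sin(a),P[1]+45*np.cos(a),80,135,1,19))
plan(w,yaw0=135)
E
```

```text
[528.11191638 -22.97601376  82.16721542] [ 0.0946171   0.03939381 -0.50546232] 18.86259445972845
1.9 -3.8 2.2 0 0 -0 19; 2.7 -3.9 -0 0 0 -0 19; 2.3 -4.2 -0 0 0 -0 19; 1.9 -4.4 -0 0 0 -0 19; 1.4 -4.5 -0 0 0 -0 19
0.9 -4.7 -0 0 0 -0 19; 0.4 -4.8 -0 0 0 -0 19; -0.2 -4.8 -0 0 0 -0 19; -0.6 -4.7 -0 0 0 -0 19; -1.1 -4.6 -0 0 0 -0 19
-1.6 -4.5 -0 0 0 -0 19; -2.1 -4.3 -0 0 0 -0 19; -2.5 -4.1 -0 0 0 -0 19; -2.9 -3.8 -0 0 0 -0 19
```

View pics/g1.png

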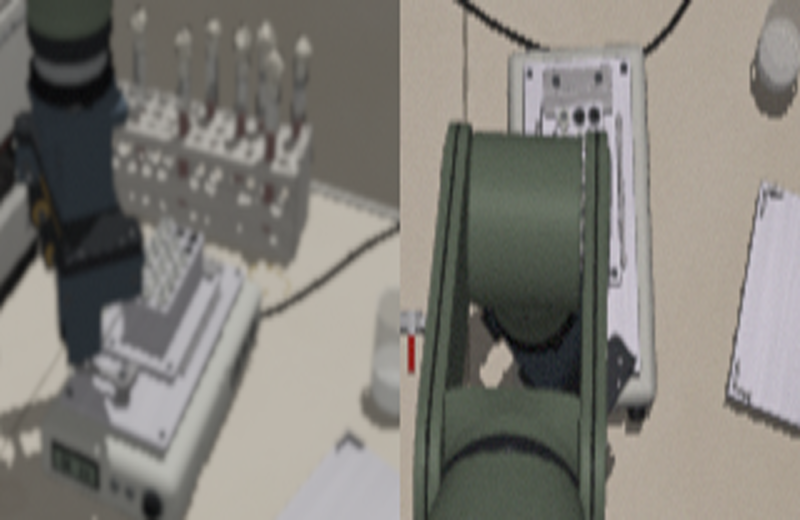

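The picture shows the fingers straddling the knob at about (85,370) in the left panel. I'll start the sweep.

arm_command(
  deltas="1.9 -3.8 2 0 0 0 19; 2.7 -3.9 0 0 0 0 19; 2.3 -4.2 0 0 0 0 19; 1.9 -4.4 0 0 0 0 19; 1.4 -4.5 0 0 0 0 19",
)

```text
time_s: 4.45
ee_pos: [505.6, -28.8, 80.0]
ee_rot: [179.9, -0.1, 134.9]
force: [0.8, 5.6, 0.3]
gripper_width: 18.9
```

arm_command(
  deltas="0.9 -4.7 0 0 0 0 19; 0.4 -4.8 0 0 0 0 19; -0.2 -4.8 0 0 0 0 19; -0.6 -4.7 0 0 0 0 19; -1.1 -4.6 0 0 0 0 19",
)

```text
time_s: 5.08
ee_pos: [489.5, -47.9, 79.9]
ee_rot: [-180.0, -0.0, 135.0]
force: [0.3, 3.1, -0.5]
gripper_width: 19.3
```

arm_command(
  deltas="-1.6 -4.5 0 0 0 0 19; -2.1 -4.3 0 0 0 0 19; -2.5 -4.1 0 0 0 0 19; -2.9 -3.8 0 0 0 0 19",
)

```text
time_s: 5.58
ee_pos: [484.4, -66.2, 79.9]
ee_rot: [-180.0, -0.0, 135.0]
force: [0.3, 3.3, 0.3]
gripper_width: 19.1
```

arm_command(
  deltas="-1.4 -1.4 0 0 0 0 19; 0 0 0 0 0 0 40; 0 0 0 0 0 0 40; 0 0 -25 0 0 0 40; 0 0 -40 0 0 0 40",
)

```text
time_s: 6.2
ee_pos: [483.4, -67.9, 144.5]
ee_rot: [-179.9, -0.1, 135.0]
force: [0.8, -0.3, 0.0]
gripper_width: 39.5
```

arm_command(
  deltas="0 0 -45 0 0 0 80; 40 30 -45 0 0 -5 80; 50 30 -20 0 0 -5 80; 55 20 0 0 0 -5 80; 55 20 0 0 0 -5 80",
)

```text
time_s: 6.82
ee_pos: [386.9, 127.3, 252.1]
ee_rot: [180.0, 0.1, 155.2]
force: [0.5, 0.9, -0.2]
gripper_width: 79.4
```

```bash
python3 - <<'E'
from h import *
print(state()["ee_pos"])
a=grab_frame("scene")[:,:,::-1][170:290,285:445]; b=grab_frame("top")[:,:,::-1][135:255,285:445]
cv2.imwrite("pics/s2.png",cv2.resize(a,None,fx=5,fy=5,interpolation=cv2.INTER_CUBIC))
cv2.imwrite("pics/t2.png",cv2.resize(b,None,fx=5,fy=5,interpolation=cv2.INTER_CUBIC))
E
```

```text
[386.86538282 127.32110978 252.07788698]
```

View pics/t2.png

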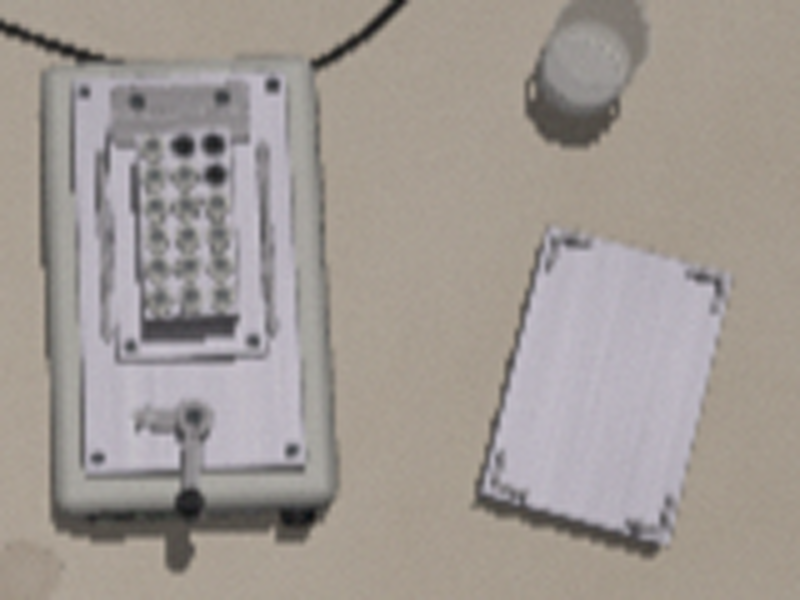

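The lever is now open: knob at (189,500), pivot at (194,416), and the block hasn't moved. Next I'll work out the block centre from the caps and plan the grasp.

```bash
python3 - <<'E'
from h import *
for c in((161,300),(224,296),(152,147),(214,145)): print(ray("top",full("top",c),105).round(1))
kn=ray("top",full("top",(189,500)),101);pv=ray("top",full("top",(194,416)),76);print(kn,pv)
plan([(560,-40,250,165,6,88),(622,-69,180,180,4,88),(622,-69,120,180,3,88)])
E
```

```text
[581.9 -53. ]
[583.  -83.9]
[659.4 -50.7]
[659.5 -81.4]
[483.73142591 -63.73593   ] [528.47496041 -67.83210645]
-38.3 -13.4 0.3 0 0 -1.6 88; -38 -14.5 0.3 0 0 -1.6 88; -37.5 -15.5 0.3 0 0 -1.6 88; -37.1 -16.5 0.3 0 0 -1.6 88; -36.6 -17.6 0.4 0 0 -1.6 88
-36.1 -18.6 0.3 0 0 -1.6 88; -16.9 -3 17.5 0 0 -3.7 88; -16.6 -4.1 17.5 0 0 -3.8 88; -16.3 -5.1 17.5 0 0 -3.7 88; -16 -6.2 17.5 0 0 -3.8 88
0 -0 20 0 0 0 88; 0 -0 20 0 0 0 88; 0 -0 20 0 0 0 88
```

View pics/s2.png

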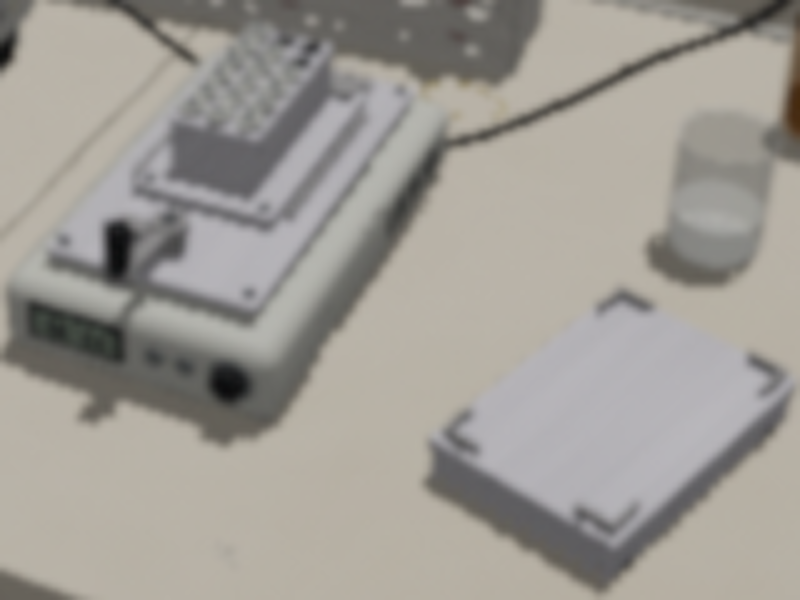

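arm_command(
  deltas="-38.3 -13.4 0.3 0 0 -1.6 88; -38 -14.5 0.3 0 0 -1.6 88; -37.5 -15.5 0.3 0 0 -1.6 88; -37.1 -16.5 0.3 0 0 -1.6 88; -36.6 -17.6 0.4 0 0 -1.6 88",
)

```text
time_s: 7.55
ee_pos: [534.2, -17.7, 250.0]
ee_rot: [-180.0, 0.0, 163.0]
force: [0.1, 1.3, 0.5]
gripper_width: 88.5
```

arm_command(
  deltas="-36.1 -18.6 0.3 0 0 -1.6 88; -16.9 -3 17.5 0 0 -3.7 88; -16.6 -4.1 17.5 0 0 -3.8 88; -16.3 -5.1 17.5 0 0 -3.7 88; -16 -6.2 17.5 0 0 -3.8 88",
)

```text
time_s: 8.18
ee_pos: [624.6, -74.9, 178.9]
ee_rot: [-180.0, -0.0, 179.7]
force: [-0.4, 0.4, 0.2]
gripper_width: 88.2
```

arm_command(
  deltas="1 1.5 20 0 0 -1 88; 0 0 20 0 0 0 88; 0 0 15 0 0 0 88; 0 0 0 0 0 0 88",
)

```text
time_s: 8.68
ee_pos: [622.3, -72.3, 123.5]
ee_rot: [180.0, -0.2, -179.4]
force: [-0.3, 0.1, 0.2]
gripper_width: 87.8
```

arm_command(
  deltas="1 4.8 12 0 0 0 88; 0 0 15 0 0 0 88; 0 0 15 0 0 0 88; 0 0 10 0 0 0 88; 0 0 0 0 0 0 88",
)

```text
time_s: 9.3
ee_pos: [621.3, -67.0, 71.7]
ee_rot: [180.0, -0.1, -179.4]
force: [-0.5, 0.1, 0.7]
gripper_width: 88.0
```

arm_command(
  deltas="0 0 0 0 0 0 60; 0 0 0 0 0 0 54; 0 0 0 0 0 0 50; 0 0 0 0 0 0 50",
  force=5,
)

```text
time_s: 9.8
ee_pos: [622.1, -67.1, 73.1]
ee_rot: [180.0, 0.0, -179.4]
force: [0.3, 0.3, 0.5]
gripper_width: 51.4
```

arm_command(
  deltas="0 0 0 0 0 0 44; 0 0 0 0 0 0 44; 0 0 0 0 0 0 44; 0 0 0 0 0 0 44",
  force=15,
)

```text
time_s: 10.3
ee_pos: [622.0, -67.1, 73.0]
ee_rot: [-180.0, 0.0, -179.4]
force: [-0.8, -0.3, 1.6]
gripper_width: 47.9
```

arm_command(
  deltas="3 0 0 0 0 0 44; 4 0 0 0 0 0 44; 4 0 0 0 0 0 44; 4 0 0 0 0 0 44; 3 0 0 0 0 0 44",
)

```text
time_s: 10.92
ee_pos: [604.0, -67.3, 73.0]
ee_rot: [180.0, 0.0, -179.4]
force: [2.6, 0.3, 2.7]
gripper_width: 48.1
```

arm_command(
  deltas="0 0 0 0 0 0 44; 0 0 0 0 0 0 44; 0 0 -1 0 0 0 44; 0 0 -2 0 0 0 44; 0 0 -3 0 0 0 44",
  force=35,
)

```text
time_s: 11.55
ee_pos: [602.6, -67.1, 77.8]
ee_rot: [180.0, -0.2, -179.4]
force: [0.0, -1.1, -4.2]
gripper_width: 48.0
```

arm_command(
  deltas="0 0 -5 0 0 0 44; 0 0 -8 0 0 0 44; 0 0 -10 0 0 0 44; 0 0 -12 0 0 0 44; 0 0 -12 0 0 0 44",
)

```text
time_s: 12.18
ee_pos: [604.1, -67.3, 127.0]
ee_rot: [-180.0, 0.0, -179.4]
force: [0.6, 0.3, -5.5]
gripper_width: 47.9
```

```bash
python3 - <<'E'
from h import *
a=grab_frame("scene")[:,:,::-1][140:290,270:470]
cv2.imwrite("pics/l.png",cv2.resize(a,None,fx=4,fy=4,interpolation=cv2.INTER_CUBIC))
s=state();print(s["ee_pos"],s["ee_rot"],s["force"],s["gripper_width"])
# grip point relative to block centre: block centre was assumed (621,-67.5) with TCP (622,-67.1)
plan([(604,-67,160,-179.4,3,44),(560,-270,150,163,10,44),(547.5,-284.5,110,163,3,44)])
E
```

```text
[605.15608036 -67.44567286 128.7906006 ] [-179.97247385    0.22544312 -179.40370742] [-0.91995824 -0.35364975 -3.66852843] 48.01249677145226
0.4 0.2 -10.4 0 0 -0 44; 0.4 0.1 -10.4 0 0 -0 44; 0.4 0.2 -10.4 0 0 -0 44; 4.6 -20.3 1 0 0 1.8 44; 4 -20.4 1 0 0 1.8 44
3.3 -20.5 1 0 0 1.7 44; 2.7 -20.6 1 0 0 1.8 44; 2.1 -20.7 1 0 0 1.7 44; 1.5 -20.7 1 0 0 1.8 44; 0.8 -20.7 1 0 0 1.7 44
0.2 -20.8 1 0 0 1.8 44; -0.5 -20.8 1 0 0 1.7 44; -1.1 -20.7 1 0 0 1.8 44; 2.6 -5.8 13.3 0 0 -0 44; 2.5 -5.9 13.3 0 0 -0 44
2.6 -5.8 13.4 0 0 -0 44
```

View pics/l.png

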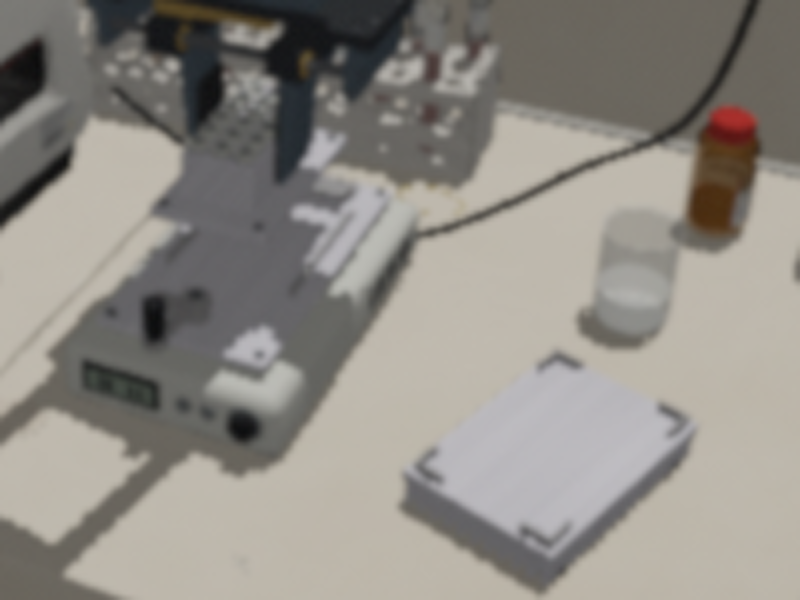

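The block is held level and clear of the lip, with its front flange corners at (163,205) and (265,232) in this crop. I'll check its position in the hand from those.

```bash
python3 - <<'E'
from h import *
for c in((163,203),(265,230)): print(ray("scene",(np.array(c)+.5)/4-.5+[270,140],121.5))
E
```

```text
[547.48804989 -38.50047501]
[ 547.71341722 -105.19786829]
```

arm_command(
  deltas="0.4 0 -10 0 0 0 44; 0.4 0 -10 0 0 0 44; 0 0 -10 0 0 0 44; 4.6 -20.3 1 0 0 1.8 44; 4 -20.4 1 0 0 1.8 44",
)

```text
time_s: 12.85
ee_pos: [593.8, -109.3, 153.6]
ee_rot: [-180.0, -0.0, 176.9]
force: [0.4, -0.4, -5.6]
gripper_width: 48.2
```

arm_command(
  deltas="3.3 -20.5 1 0 0 1.7 44; 2.7 -20.6 1 0 0 1.8 44; 2.1 -20.7 1 0 0 1.7 44; 1.5 -20.7 1 0 0 1.8 44; 0.8 -20.7 1 0 0 1.7 44",
)

```text
time_s: 13.48
ee_pos: [572.0, -210.8, 148.8]
ee_rot: [180.0, 0.0, 168.2]
force: [-0.1, -0.7, -4.8]
gripper_width: 47.8
```

arm_command(
  deltas="0.2 -20.8 1 0 0 1.8 44; -0.5 -20.8 1 0 0 1.7 44; -1.1 -20.7 1 0 0 1.8 44; 2.6 -5.8 10 0 0 0 44; 2.5 -5.9 10 0 0 0 44",
)

```text
time_s: 14.1
ee_pos: [550.3, -279.9, 124.8]
ee_rot: [180.0, -0.1, 163.0]
force: [0.5, 0.2, -4.7]
gripper_width: 48.1
```

arm_command(
  deltas="2.6 -5.8 13.4 0 0 0 44; 0 0 0 0 0 0 44; 0 0 0 0 0 0 44",
)

```text
time_s: 14.48
ee_pos: [547.1, -284.6, 112.5]
ee_rot: [180.0, 0.0, 163.0]
force: [-0.5, 0.1, -5.2]
gripper_width: 47.9
```

arm_command(
  deltas="0 0 14 0 0 0 44; 0 0 14 0 0 0 44; 0 0 14 0 0 0 44; 0 0 12 0 0 0 44; 0 0 0 0 0 0 44",
)

```text
time_s: 15.1
ee_pos: [545.9, -284.3, 56.9]
ee_rot: [180.0, -0.2, 163.0]
force: [-0.2, 0.8, -4.3]
gripper_width: 47.9
```

```bash
python3 - <<'E'
from h import *
s=state();print(s["ee_pos"],s["ee_rot"])
a=grab_frame("scene")[:,:,::-1][190:300,350:470]; b=grab_frame("top")[:,:,::-1][165:255,360:450]
cv2.imwrite("pics/p.png",cv2.resize(a,None,fx=5,fy=5,interpolation=cv2.INTER_CUBIC))
cv2.imwrite("pics/pt.png",cv2.resize(b,None,fx=5,fy=5,interpolation=cv2.INTER_CUBIC))
E
```

```text
[ 545.89899509 -284.32962236   56.87525341] [ 1.79958393e+02 -1.68541593e-01  1.62996591e+02]
```

View pics/p.png

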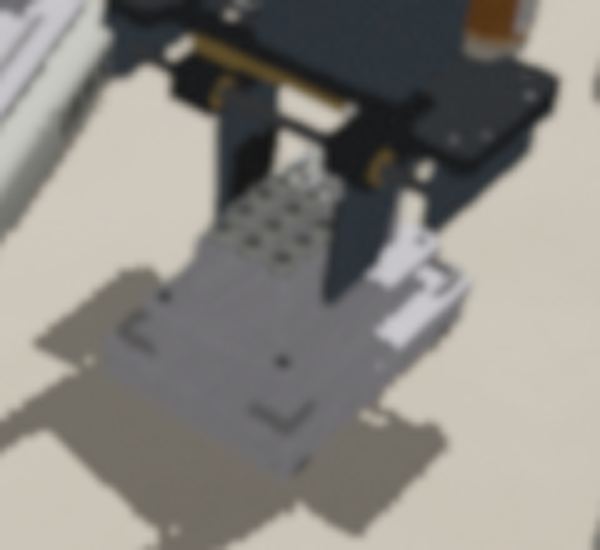

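```bash
python3 - <<'E'
from h import *
t=[ray("top",full("top",c),66) for c in((130,346),(253,341))]; print("top init screws",t, "edges",ray("top",full("top",(192,356)),66))
s=[ray("scene",full("scene",c),66) for c in((150,177),(265,207))]; print("scene init",s)
n=[ray("scene",(np.array(c)+.5)/5-.5+[350,190],49.9) for c in((163,295),(283,360))];print("now",n)
m=np.mean(n,0); a=np.radians(163-180)
R=np.array([[np.cos(a),-np.sin(a)],[np.sin(a),np.cos(a)]])
print("screw mid rel TCP now, block axes",R.T@(m-[545.9,-284.3]),"rel TCP init top",np.mean(t,0)-[622,-67.1],"init scene",np.mean(s,0)-[622,-67.1])
print("screw mid rel plate centre(scene)",R.T@(m-[547.35,-286.3]),"yaw",np.degrees(np.arctan2(*(n[0]-n[1])[::-1]))-90)
g=cv2.imread("pics/p.png"); g=cv2.createCLAHE(4,(4,4)).apply(cv2.cvtColor(g,cv2.COLOR_BGR2GRAY))[150:550]
h=cv2.imread("pics/pt.png"); h=cv2.createCLAHE(3,(4,4)).apply(cv2.cvtColor(h,cv2.COLOR_BGR2GRAY))[:400]
h=h[:, :200] if 0 else h[:, :450]
cv2.imwrite("pics/pe.png",np.hstack([cv2.resize(g[:,60:460],(400,400)),h[:,:400]]))
E
```

```text
top init screws [array([566.59606485, -36.81588472]), array([567.39874396, -98.93949553])] edges [560.58523557 -67.93270842]
scene init [array([567.73786147, -37.69526892]), array([569.48279328, -99.82447224])]
now [array([ 504.26303567, -238.90176311]), array([ 487.07329823, -298.85567184])]
screw mid rel TCP now, block axes [-52.54568751   0.06107916] rel TCP init top [-55.0025956   -0.77769012] init scene [-53.38967263  -1.65987058]
screw mid rel plate centre(scene) [-54.51707281   1.5497497 ] yaw -15.998437646707828
```

View pics/pe.png

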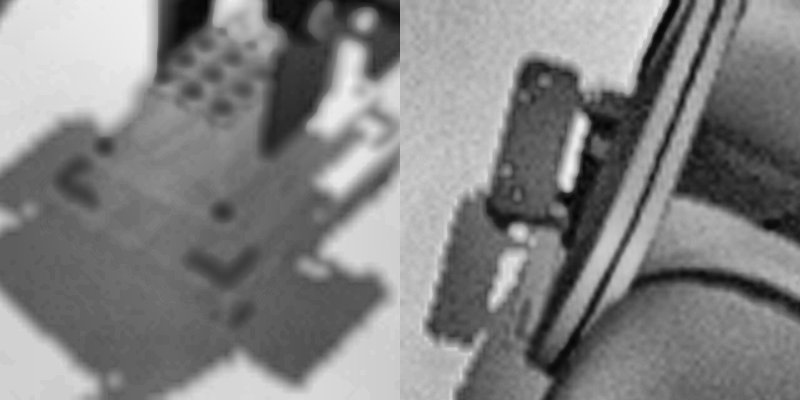

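Measured this way the block is within about 1.5 mm of the plate centre and its yaw agrees to about 1°. I'll lower it slowly.

arm_command(
  deltas="0 0 4 0 0 0 44; 0 0 4 0 0 0 44; 0 0 3 0 0 0 44; 0 0 1.5 0 0 0 44; 0 0 1 0 0 0 44",
)

```text
time_s: 15.82
ee_pos: [546.8, -284.8, 44.9]
ee_rot: [180.0, 0.0, 163.0]
force: [-0.2, -0.1, -5.0]
gripper_width: 47.9
```

arm_command(
  deltas="0 0 1 0 0 0 44; 0 0 0.5 0 0 0 44; 0 0 0 0 0 0 44",
)

```text
time_s: 16.2
ee_pos: [546.7, -284.8, 43.4]
ee_rot: [180.0, 0.0, 163.0]
force: [0.7, -0.1, -5.0]
gripper_width: 47.9
```

arm_command(
  deltas="0 0 1 0 0 0 44; 0 0 0.5 0 0 0 44; 0 0 0 0 0 0 44",
)

```text
time_s: 16.58
ee_pos: [546.7, -284.8, 41.9]
ee_rot: [180.0, -0.0, 163.0]
force: [-0.4, 1.2, -4.6]
gripper_width: 47.8
```

arm_command(
  deltas="0 0 0.5 0 0 0 44; 0 0 0.5 0 0 0 44; 0 0 0 0 0 0 44",
)

```text
time_s: 16.95
ee_pos: [546.8, -284.8, 41.1]
ee_rot: [180.0, 0.0, 163.0]
force: [-0.5, -0.0, -3.7]
gripper_width: 47.6
```

arm_command(
  deltas="0 0 0.5 0 0 0 44; 0 0 0.5 0 0 0 44; 0 0 0 0 0 0 44",
)

```text
time_s: 17.32
ee_pos: [546.8, -284.8, 41.0]
ee_rot: [-180.0, 0.0, 163.0]
force: [-2.8, 0.9, 5.3]
gripper_width: 47.5
```

Contact comes at TCP z = 41, as expected. I'll release and rise.

arm_command(
  deltas="0 0 0 0 0 0 46; 0 0 0 0 0 0 49; 0 0 0 0 0 0 52; 0 0 0 0 0 0 58; 0 0 0 0 0 0 64",
  force=5,
)

```text
time_s: 17.95
ee_pos: [546.8, -284.8, 39.8]
ee_rot: [180.0, 0.0, 163.0]
force: [0.5, 0.3, 0.3]
gripper_width: 63.4
```

arm_command(
  deltas="0 0 0 0 0 0 66; 0 0 -10 0 0 0 66; 0 0 -30 0 0 0 66; 0 0 -45 0 0 0 66; 0 0 -45 0 0 0 66",
)

```text
time_s: 18.58
ee_pos: [546.7, -284.8, 171.9]
ee_rot: [-180.0, 0.0, 163.0]
force: [0.4, -0.0, -0.1]
gripper_width: 66.4
```

arm_command(
  deltas="20 30 -40 0 0 0 66; 30 45 -20 0 0 0 66; 30 50 0 0 0 0 66; 30 50 0 0 0 0 66; 0 50 0 0 0 0 66",
)

```text
time_s: 19.2
ee_pos: [505.7, -35.8, 231.3]
ee_rot: [180.0, 0.1, 163.0]
force: [0.1, 0.4, -0.4]
gripper_width: 65.8
```

```bash
python3 - <<'E'
from h import *
s=state();print(s["ee_pos"],s["force"])
a=grab_frame("scene")[:,:,::-1][170:290,285:445]; b=grab_frame("top")[:,:,::-1][135:255,285:445]
cv2.imwrite("pics/f.png",np.hstack([cv2.resize(x,None,fx=2.5,fy=5,interpolation=cv2.INTER_CUBIC) for x in(a,b)]))
cv2.imwrite("pics/ft.png",cv2.resize(b,None,fx=5,fy=5,interpolation=cv2.INTER_CUBIC))
E
```

```text
[505.67572331 -35.79154818 231.3418848 ] [ 0.06434155  0.35243342 -0.4181103 ]
```

View pics/f.png

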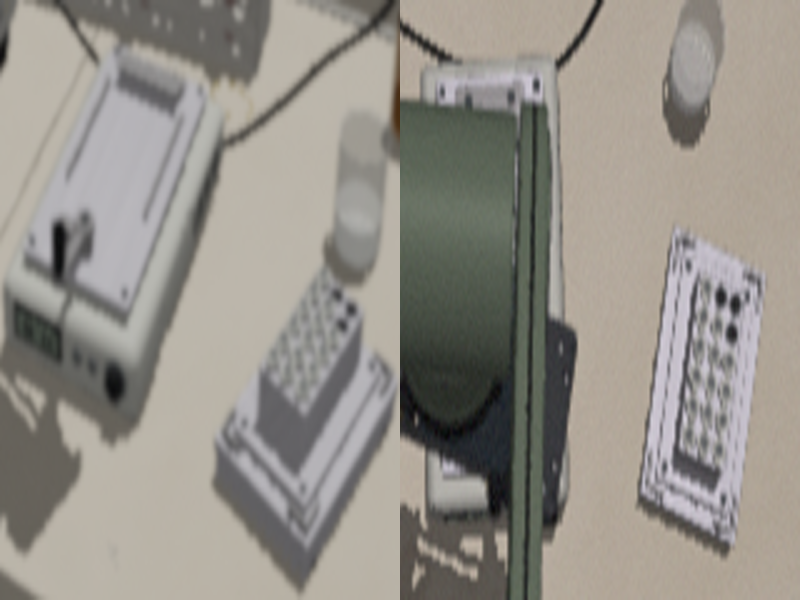

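The picture shows the block flat inside the four stops, the lever open and the beaker unmoved. I'll do one numeric check and then hand in.

```bash
python3 - <<'E'
from h import *
q=np.mean([ray("top",full("top",c),73) for c in((580,449),(644,462),(612,290),(672,302))],0)
a=np.radians(-17);R=np.array([[np.cos(a),-np.sin(a)],[np.sin(a),np.cos(a)]])
m=np.mean([ray("top",full("top",c),34) for c in((528,466),(646,495))],0)
print("caps centre rel plate",R.T@(q-[547.5,-283.3]),"screws(+55)",R.T@(m-[547.5,-283.3])+[55,0])
job_done()
E
```

```text
caps centre rel plate [-3.45752434 -2.65211836] screws(+55) [ 1.3047587  -1.11715921]
the job is handed in; nothing more can be done
```

I swung the lever open and drew the block about 18 mm forward out from under the lip. I then lifted it level, set it on the cooling plate and released it. I moved the arm clear and handed the job in at about 19 s of the 56 s allowed; no verdict is reported.

- **Lever:** the pictures after the sweep showed it at about 1.5 rad. It still looked open in the last picture.
- **Forces:** the tool force stayed under about 6 N in the readings, including the draw (about 4 N) and the touchdown (about 6 N). I did not measure the contact force at the lip separately.
- **Position on the plate:** the last picture shows the block flat inside the four corner stops. The flange screws put it at (+1.3, -1.1) mm from the plate's middle and the caps at (-3.5, -2.7) mm. The two disagree by up to 5 mm, but both are within the 7.5 mm limit. The caps figure is the rougher one, because I read it from a squeezed picture.
- **Bystanders:** the beaker had not moved in the last picture. I did not look at the dropper bottle and petri dish again; the arm stayed well away from both.

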